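# Slide a carved panel under the hold-down bar and clamp it

## Task

Get the carved panel ready for carving: push it across the carving board so that its plain end slides under the low hold-down bar, until it sits snugly in the corner with its long edge against the side fence and its end against the end stop, and only then press the orange cam lever down flat so that the pad clamps the panel. Push the panel along with the fingers, never lifting or tipping it: it stays flat on the board all the way. Leave the mallet, the gouge and the cork block where they are.

Things in the scene. Friction and masses are not known exactly. Their poses are not given: they have to be found in the camera images.
- jig: Carving board: fixed, level plywood board 250 (its x) x 360 (its y) x 18 mm, screwed to the bench. Origin on the bench surface under it; the board covers x -125..125, y -195..165 mm, top at z 18 mm. Its y axis is the way the panel slides in; x points across to the side fence, roughly away from the robot. The seated panel has its origin at x 30, y 40, z 18 mm in this frame, with the board's yaw.
- fence_face (a point): Side fence: a fixed wooden strip 12 mm high and 30 mm wide along the board's far side, over its full length. The point lies on the top edge of its inner face, half-way along (board frame x 85, y -15, z 30 mm); the inner face looks to the board's -x.
- stop_face (a point): End stop: a fixed wooden strip 12 mm high and 25 mm wide across the board, behind the hold-down bar. The point lies on the top edge of its inner face (board frame x 30, y 140, z 30 mm); the inner face looks to the board's -y.
- bar_mid (a point): Hold-down bar: fixed dark wooden bar bridging the board along its x (x -115..120, y 87..123 mm), underside z 38 mm (20 mm above the board), top z 62 mm, on two studs with 16 mm sleeves at x -100 and 101, y 105 mm; black star knobs on it reach z 92 mm. The point is on the underside above the middle of the seated panel (board frame x 30, y 105, z 38 mm).
- panel: Loose flat brown wooden panel 110 (its x) x 200 (its y) x 16 mm, 0.17 to 0.34 kg, lying on the board short of the bar, away from the fence and up to 0.2 rad askew. Origin: centre of its underside. +y points to the plain end that goes under the bar (4 mm headroom); a rosette relief 3 mm proud covers the rest (y -91..21 mm). Seated, its rear 147 mm lie open in front of the bar. It slides with 1 to 3 N.
- cam_lever (a joint): Turn of the cam lever, rad: 0 raised (slopes up 0.95 rad above level), 0.95 pressed flat (level, its stop). Starts at 0 to 0.15. It pivots on a pin parallel to the board's x, on top of the bar (board frame x 30, y 105, z 82 mm); the handle points along the board's +y, away from the panel. About 3 N at the handle's end move it; it stays where left and drives the pad down 7 mm.
- lever_press (a point): Point on the upper face of the lever's orange handle (26 mm wide) where a finger presses: 98 mm from the pivot along the lever and 12.5 mm above the line through the pivot; the handle ends 28 mm beyond. With the lever flat it is at x 30, y 203, z 94.5 mm in the board's frame, with only the bench below.
- clamp_pad: Round black rubber pad, 26 mm diameter, in the underside of the bar above point bar_mid's place; origin at the centre of its pressing face, recessed 1 mm above the bar's underside at lever 0, 6 mm below it at 0.95. Sprung, 5 N per mm; presses on a panel under it with about 10 N when the lever is flat.
- mallet: Bystander: dark wooden carver's mallet standing on its head, 84 mm diameter, 210 mm tall, origin at the centre of its foot.
- gouge: Bystander: carving gouge lying on the bench, light wooden handle 130 x 26 x 26 mm, steel blade, 250 mm long over all along its x axis; origin on the bench surface, at the handle's ferrule end.
- cork_block: Bystander: cork sanding block 65 x 110 x 32 mm, origin at the centre of its underside.
Mind the look-alikes: they are no part of the job. Several things have the shape of the panel; the one meant has the colours described above.

How it is judged:
By the outcome, as a careful person would: the job done as asked, in the order asked, and still so for the second after the job is handed in, with the robot touching nothing.
It also fails if it takes over 58 s, if anything falls off the work surface, if the arm or the gripper's body presses on something with over 40 N, if the wrist force passes 120 N, or if a joint passes its speed limit or range.

## Robot

A 6-joint arm with a two-finger parallel gripper is mounted at the origin on the work surface. World frame = base frame: x ahead of the robot, y to its left, z up, the work surface at z = 0. Lengths are in m, angles in rad, forces in N, time in s.
With the tool pointing down it reaches from about 0.35 to 0.775 m from the base axis. Payload 5.5 kg.
Tool frame: the origin (TCP) lies at the very end of the fingers, on their centre line; the grasp point (between the pads) lies 19 mm behind it; z points along the fingers, y is the direction in which the jaws open and shut (so a half turn about z gives the same grasp; the last joint's range is limited). The gripper opens to 85 mm and grips with 20 to 120 N. Pads are 22 mm wide; open, the fingers measure 114 mm over their backs; the gripper's body (76 mm by 85 mm) begins 54 mm behind the grasp point. The pads swing forward as they close: fully open they stand 13 mm farther back than shut.
Start: joints at [-0.14, 0.313, 0.046, 1.304, 0, 1.431], TCP at [0.575, -0, 0.231] pointing down, gripper open.
Joint ranges: [-2.76, 2.76], [-0.86, 1.69], [-1.03, 1.26], [-2.2, 2.34], [-1.47, 1.5], [-3.14, 3.14]. Speed limits (rad/s): [2.57, 2.57, 3.14, 3.14, 3.14, 3.14].

## Interface

Orientations are given as a unit quaternion [w, x, y, z].
In Python, from workcell import get_state, imaging, env, spotter gives the robot as it stands.
- The arm moves only by the tool play_rows, never from a script. Its argument "moves" is a list of rows, each an object with "claw": the finger opening in cm, from 0 to 8.54; "delta_pos": the shift along the tool's x, y, z in cm, a list of three; "twist": the turn about the tool's z in degrees. A call has 1 to 12 rows; each row is the pose to reach, as a shift and turn from the pose commanded when the call began, along the tool's axes at that moment; what a row does not reach only later rows make up. A row lasts 1/8 s, in which the tool goes at most 62.5 mm and 10.7 degrees, less where a joint would pass 70% of its speed; a pose out of reach is approached as far as the arm can. A call with a gripper value outside its range is refused whole. The fingers move at their own pace and stop on an object; "force" is the grip in N (left out, the last holds). Time passes only in rows, so rows that repeat a pose let the fingers close. It gives the time, the measured TCP pose, the force and the opening at its end, in the units of the state.
- get_state(): the state, without advancing time (a new reading comes with each control period).
- imaging.read_camera(name): name is "scene" or "side" or "wrist"; returns the picture (400x640x3 uint8, red, green, blue); there is no depth.
- imaging.camera_info(name): a dict with "fx", "fy", "cx", "cy" (pixels), "world_to_cam" (4x4, takes a point from world to camera coordinates). Camera axes: x right, y down, z forward; pixel columns grow to the right and rows downward; lengths in m; the calibration is good to about 2 mm. A picture is of the moment at which its call begins: read the wrist's pose just before it. camera_info takes no time and is no camera call; for the wrist camera it gives the pose at the moment of the call.
- env.hand_in(): hands the job in, once; it reports no verdict.
Trained networks look in the newest picture that a camera, given by its name, has taken for a name from the list of things; names that differ only in an ending like _2 or _b are one class to them, and where a whole thing is asked for, a point or a joint stands for the part that bears it (a point fixed in the world has none). Each returns a list of dicts, best first, with "conf" (0 to 1); they miss things now and then, are a little off and sometimes report something else, mostly with a low value. They report only what shows in the picture. A call takes as long as a camera call. They do not tell look-alikes from the thing itself.
- spotter.spot_in(camera, query): "extent" ([left, top, right, bottom] in pixels, round what is visible of it).
The state is a dict: "clock": time; "joint_pos": joint angles; "qvel": joint speeds; "tau": joint torques, N m; "tcp_pos": TCP position; "orientation": TCP orientation; "wrist_force": force on the tool from outside, world axes, zero at the start; "ft_torque": the same for the moment, N m; "finger_gap": finger opening in m.
Only numpy, scipy, OpenCV 4.12 (cv2) and the standard library are available. Lean on these libraries where they do the work, as an engineer would, in place of code of your own. Each camera call takes 0.05 s, during which the arm holds its last target. There are 200 camera calls.

## Working session

There is one attempt and no reset: what is moved stays moved. The work goes in short steps, Python scripts to look and compute and a tool call to move; the robot and the scene stay as the last step left them, time stands still between calls to the robot, and variables do not carry over. Pictures are saved under pics/ and viewed, about 8 in all and at most 12, crops included, and the job is handed in when it is done.

Besides the shell and the picture viewer there is one more tool, called after "Request:" as a command line: name --argument value ..., lists and objects as JSON in quotes. play_rows: Moves the arm, as the interface text tells. Its arguments: {"type":"object","properties":{"moves":{"type":"array"},"force":{"type":"number"}},"required":["moves"]}

```bash
mkdir -p pics
cat > h.py <<'E'
import numpy as np, cv2
from workcell import get_state, imaging, env, spotter
def snap(cam,name):
    im=imaging.read_camera(cam); cv2.imwrite('pics/'+name,im[:,:,::-1]); return im
def proj(cam,P):
    c=imaging.camera_info(cam); P=np.atleast_2d(P); q=(np.c_[P,np.ones(len(P))]@np.array(c['world_to_cam']).T)[:,:3]
    return np.c_[c['fx']*q[:,0]/q[:,2]+c['cx'],c['fy']*q[:,1]/q[:,2]+c['cy']]
def back(cam,uv,z):
    c=imaging.camera_info(cam); M=np.array(c['world_to_cam']); R,t=M[:3,:3],M[:3,3]
    uv=np.atleast_2d(uv).astype(float); d=np.c_[(uv[:,0]-c['cx'])/c['fx'],(uv[:,1]-c['cy'])/c['fy'],np.ones(len(uv))]@R
    o=-R.T@t; return o+d*((z-o[2])/d[:,2])[:,None]
E
python3 - <<'E'
from h import *
a=snap('scene','a.png')
for q in ['panel','jig','cam_lever','bar_mid','mallet','gouge','cork_block']:
    print(q,[(r['extent'],round(r['conf'],2)) for r in spotter.spot_in('scene',q)])
b=snap('side','b.png')
print([(r['extent'],round(r['conf'],2)) for r in spotter.spot_in('side','panel')])
s=get_state();print(s)
E
```

```text
panel [([383.9, 147.5, 441.7, 204.2], 0.93), ([157.4, 179.5, 227.2, 220.9], 0.92), ([328.6, 194.0, 360.8, 219.4], 0.69), ([223.6, 116.9, 269.6, 167.2], 0.68), ([245.0, 194.3, 308.7, 227.5], 0.67)]
jig [([234.2, 182.3, 361.2, 257.2], 0.86)]
cam_lever [([326.8, 197.2, 365.8, 218.2], 0.51)]
bar_mid [([233.1, 182.9, 363.9, 256.6], 0.89)]
mallet [([390.7, 230.1, 419.3, 281.1], 0.91), ([318.6, 166.2, 348.9, 183.0], 0.27)]
gouge [([220.3, 260.3, 302.2, 280.1], 0.87)]
cork_block [([317.2, 163.2, 348.4, 181.8], 0.63)]
[([292.1, 186.7, 335.9, 230.8], 0.87), ([352.0, 284.7, 449.2, 352.3], 0.79), ([297.5, 211.8, 303.5, 233.4], 0.63), ([304.3, 156.1, 334.8, 182.4], 0.62), ([363.1, 171.9, 424.4, 200.0], 0.56)]
{'clock': 0.5, 'joint_pos': array([-1.39631120e-01,  3.13217689e-01,  4.60864141e-02,  1.30357165e+00,
       -2.95105667e-05,  1.43116977e+00]), 'qvel': array([-9.18257672e-05, -4.80429140e-04,  7.35061404e-04,  6.60115766e-04,
        2.57583261e-04,  1.25884639e-03]), 'tau': array([-1.44158323e-03, -4.79994428e+01,  2.98537928e+01,  1.91793180e-03,
       -1.30114995e-04,  1.28077453e-06]), 'tcp_pos': array([ 5.75045189e-01, -4.28200485e-05,  2.31307544e-01]), 'orientation': array([4.61789361e-05, 7.07108395e-01, 7.07105166e-01, 1.63225619e-05]), 'wrist_force': array([0.70894754, 0.2196277 , 0.23292049]), 'ft_torque': array([-0.05185988,  0.02238246,  0.00226244]), 'finger_gap': 0.08547597276704028}
```

View pics/a.png

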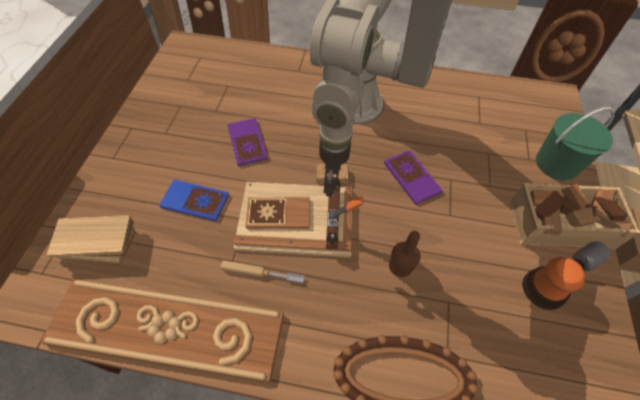

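View pics/b.png

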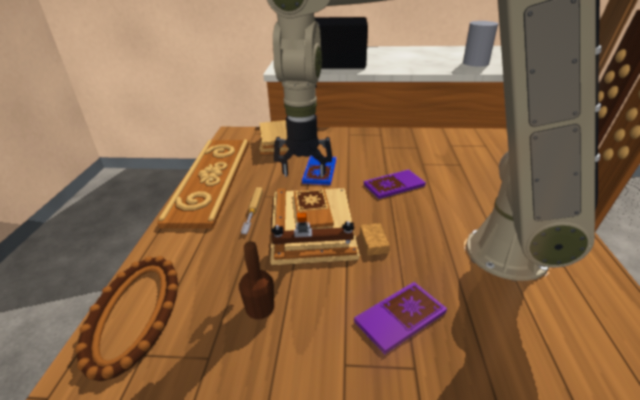

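The scene view shows the brown panel on the board at (278,211). The look-alikes are blue at (195,200), purple at (248,142), purple at (412,177). I choose the brown one on the board and check it in a close crop plus the wrist view.

Run:
```python
from h import *
a=cv2.imread('pics/a.png')[165:275,215:385]
w=snap('wrist','w.png')
c=imaging.camera_info('wrist');print(np.round(np.array(c['world_to_cam']),3),c['fx'])
cv2.imwrite('pics/c1.png',cv2.resize(a,None,fx=4.7,fy=4.7,interpolation=cv2.INTER_CUBIC))
print(back('scene',[[237,250],[350,253],[245,183],[348,187]],0.018))
```

```text
[[ 1.     0.    -0.    -0.574]
 [ 0.    -0.96   0.281 -0.036]
 [-0.    -0.281 -0.96   0.377]
 [ 0.     0.     0.     1.   ]] 348.9927071616941
[[ 0.7258215  -0.25695385  0.018     ]
 [ 0.66791993  0.08187808  0.018     ]
 [ 0.48120573 -0.30585105  0.018     ]
 [ 0.42753053  0.03863681  0.018     ]]
```

View pics/c1.png

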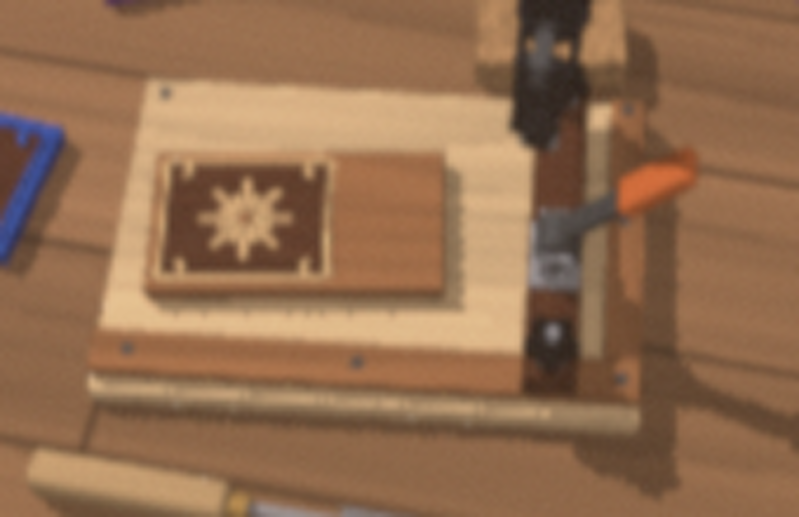

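View pics/w.png

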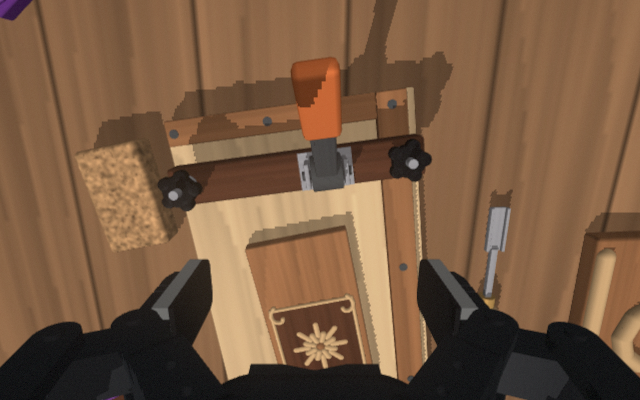

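The wrist view shows the brown panel with dark rosette on the board (plain end corners about (247,246) and (346,229)). The bar has knobs at (180,190) and (412,162), the fence runs (378,120)→(397,375), the orange lever is at (318,95), and the cork block is beside the board at (125,195). The crop confirms the brown/natural panel is the right one. Next I fit the poses.

```bash
cat >> h.py <<'E'
from scipy.optimize import least_squares
def T(p,Q):
    Q=np.atleast_2d(Q).astype(float)/1000; c,s=np.cos(p[2]),np.sin(p[2])
    return np.c_[p[0]+c*Q[:,0]-s*Q[:,1],p[1]+s*Q[:,0]+c*Q[:,1],Q[:,2]]
def fit(cam,pts,lines,p0):
    # pts: [(model,uv)], lines: [(modelA,modelB,uv)] point-to-line
    def r(p):
        e=[]
        for m,uv in pts: e+=list((proj(cam,T(p,m))[0]-uv))
        for A,B,uv in lines:
            a,b=proj(cam,T(p,[A,B])); d=(b-a)/np.linalg.norm(b-a); v=np.array(uv)-a; e.append(d[0]*v[1]-d[1]*v[0])
        return np.array(e)
    s=least_squares(r,p0,loss='soft_l1',f_scale=2); return s.x,r(s.x)
def draw(cam,im,p,segs,col):
    for A,B in segs:
        a,b=proj(cam,T(p,[A,B])); k=2
        cv2.line(im,tuple(np.int32(a*k)),tuple(np.int32(b*k)),col,1)
E
python3 - <<'E'
from h import *
F1,F2=[85,-195,30],[85,140,30]
pts=[([-100,105,90],(180,190)),([101,105,90],(412,162)),([115,165,30],(408,89))]
lines=[(F1,F2,(380,190)),(F1,F2,(395,370)),([-125,165,30],[115,165,30],(165,122)),([-125,165,30],[115,165,30],(285,106))]
p,r=fit('wrist',pts,lines,[.57,-.1,.1]);print('jig',p,r.round(1))
t=34;C=[[-55,100,t],[55,100,t],[55,-91,t],[-55,-91,t]]
q,r=fit('wrist',[(C[0],(247,248)),(C[1],(346,230))],[(C[0],C[3],(268,320)),(C[1],C[2],(362,310))],[.57,-.12,.12]);print('panel',q,r.round(1))
im=cv2.resize(cv2.imread('pics/w.png'),None,fx=2,fy=2)
draw('wrist',im,p,[(F1,F2),([-125,165,30],[115,165,30]),([-115,87,62],[120,87,62]),([-115,123,62],[120,123,62]),([-125,-195,18],[-125,165,18]),([125,-195,18],[125,165,18]),([-100,140,30],[85,140,30])],(0,255,0))
draw('wrist',im,q,[(C[0],C[1]),(C[1],C[2]),(C[2],C[3]),(C[3],C[0])],(255,0,255))
cv2.imwrite('pics/o.png',im[120:720,280:980])
b=lambda X:(X[:2]-p[:2])@np.array([[np.cos(p[2]),-np.sin(p[2])],[np.sin(p[2]),np.cos(p[2])]])
print('panel in board',b(q),q[2]-p[2],'seat',T(p,[30,40,18]),'lever',T(p,[30,203,94.5]))
E
```

```text
jig [ 0.56709979 -0.09731657  0.12378449] [-7.3  4.3  1.   3.  -0.3 -0.5 -2.6 -0.5  2.1  1.6]
panel [ 0.57478463 -0.16722706  0.19755885] [-1.5  0.6  2.5 -0.6 -2.6  1.4]
panel in board [-0.00100572 -0.0703244 ] 0.07377436109605014 seat [[ 0.5919315  -0.05391858  0.018     ]] lever [[0.57180612 0.10783423 0.0945    ]]
```

View pics/o.png

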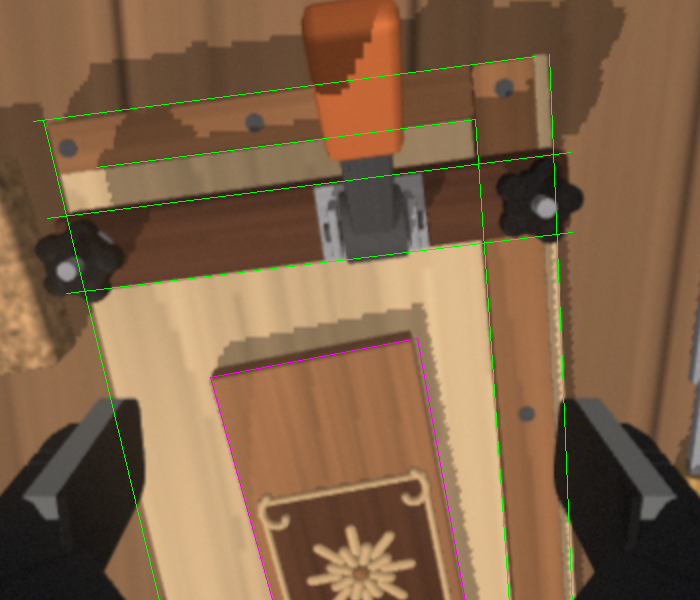

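The fit is good: the panel is about 31 mm short of the fence and 110 mm short of the stop, with +0.074 rad of skew. First I push it sideways to the fence with closed fingers.

Request:
play_rows --moves '[{"claw": 0, "delta_pos": [-6, -3, 4], "twist": -3}, {"claw": 0, "delta_pos": [-12, -6, 8], "twist": -7.1}, {"claw": 0, "delta_pos": [-17.5, -8.5, 12], "twist": -7.1}, {"claw": 0, "delta_pos": [-17.5, -8.5, 17], "twist": -7.1}, {"claw": 0, "delta_pos": [-17.5, -8.5, 17], "twist": -7.1}, {"claw": 0, "delta_pos": [-17.5, -8.5, 17], "twist": -7.1}, {"claw": 0, "delta_pos": [-17.5, -8.5, 17], "twist": -7.1}, {"claw": 0, "delta_pos": [-17.5, -8.5, 17], "twist": -7.1}]' --force 60

```text
clock: 1.55
tcp_pos: [0.4914, -0.175, 0.0627]
orientation: [0.001, 0.662, 0.75, 0.0]
wrist_force: [0.2, 0.3, 0.7]
finger_gap: 0.0002
```

Request:
play_rows --moves '[{"claw": 0, "delta_pos": [0, 0, 2.0], "twist": 0}, {"claw": 0, "delta_pos": [0, 0, 4.0], "twist": 0}, {"claw": 0, "delta_pos": [0, 0, 4.0], "twist": 0}, {"claw": 0, "delta_pos": [0, 0.6, 4.0], "twist": 0}, {"claw": 0, "delta_pos": [0, 1.2, 4.0], "twist": 0}, {"claw": 0, "delta_pos": [0, 1.6, 4.0], "twist": 0}, {"claw": 0, "delta_pos": [0, 2.0, 4.0], "twist": 0}, {"claw": 0, "delta_pos": [0, 2.4, 4.0], "twist": 0}, {"claw": 0, "delta_pos": [0, 2.8, 4.0], "twist": 0}, {"claw": 0, "delta_pos": [0, 3.2, 4.0], "twist": 0}, {"claw": 0, "delta_pos": [0, 3.2, 4.0], "twist": 0}]'

```text
clock: 2.92
tcp_pos: [0.5224, -0.171, 0.0213]
orientation: [0.0, 0.662, 0.75, 0.0]
wrist_force: [-0.0, 0.4, 0.3]
finger_gap: -0.0005
```

Run:
```python
from h import *
s=get_state();print(s['tcp_pos'],s['wrist_force'])
w=snap('wrist','w2.png')
```

```text
[ 0.52240266 -0.17104259  0.0213013 ] [-0.02432512  0.41759819  0.33841285]
```

View pics/w2.png

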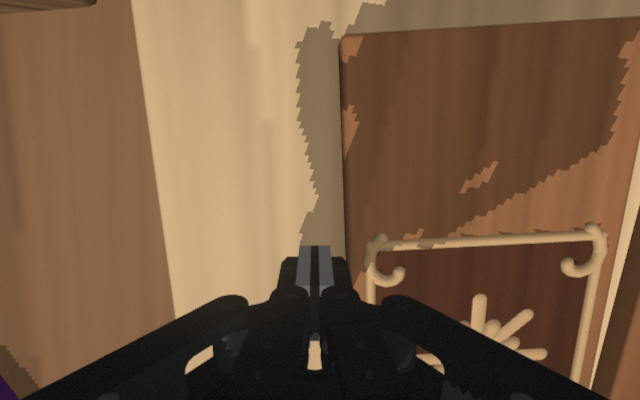

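The closed fingertips sit right at the panel's long edge (pixel 345,270), and the fence is still away on the right. I continue pushing and watch the force.

Request:
play_rows --moves '[{"claw": 0, "delta_pos": [0, 0.4, 0], "twist": 0}, {"claw": 0, "delta_pos": [0, 0.8, 0], "twist": 0}, {"claw": 0, "delta_pos": [0, 1.2, 0], "twist": 0}, {"claw": 0, "delta_pos": [0, 1.5, 0], "twist": 0}, {"claw": 0, "delta_pos": [0, 1.7, 0], "twist": 0}]'

```text
clock: 3.6
tcp_pos: [0.5385, -0.1687, 0.0212]
orientation: [-0.0, 0.662, 0.75, -0.0]
wrist_force: [-2.1, 1.0, 0.6]
finger_gap: 0.0002
```

Request:
play_rows --moves '[{"claw": 0, "delta_pos": [0, 0.2, 0], "twist": 0}, {"claw": 0, "delta_pos": [0, 0.4, 0], "twist": 0}]'

```text
clock: 3.85
tcp_pos: [0.5405, -0.1682, 0.021]
orientation: [-0.002, 0.662, 0.749, -0.001]
wrist_force: [-10.7, -1.2, 6.7]
finger_gap: -0.0001
```

The 10.7 N reaction comes at the x where the edge should meet the fence, so the panel is flush. I back off, rise, and go behind the rear end with the fingers 6 cm apart for a squaring push.

Request:
play_rows --moves '[{"claw": 0, "delta_pos": [0, -1.5, 0], "twist": 0}, {"claw": 0, "delta_pos": [0, -1.5, -5], "twist": 0}, {"claw": 6, "delta_pos": [-5, 1, -5], "twist": 0}, {"claw": 6, "delta_pos": [-10, 4, -5], "twist": 0}, {"claw": 6, "delta_pos": [-14, 6.5, -5], "twist": 0}, {"claw": 6, "delta_pos": [-14, 6.5, -4], "twist": 0}, {"claw": 6, "delta_pos": [-14, 6.5, -4], "twist": 0}]'

```text
clock: 4.72
tcp_pos: [0.623, -0.2987, 0.0597]
orientation: [-0.002, 0.662, 0.749, -0.0]
wrist_force: [-1.1, 0.8, -0.0]
finger_gap: 0.0598
```

Run:
```python
from h import *
s=get_state();print(s['tcp_pos'],s['wrist_force'],s['finger_gap'])
w=snap('wrist','w3.png')
print(proj('wrist',T([.5671,-.0973,.1238],[[-25,-170,34],[85,-170,34],[85,0,30]])))
```

```text
[ 0.62297659 -0.29866708  0.059666  ] [-1.12654466  0.82963219 -0.0495785 ] 0.059765558682021366
[[ 203.43785097  173.89348693]
 [ 428.43109792  174.04638561]
 [ 467.84025381 -287.15068092]]
```

View pics/w3.png

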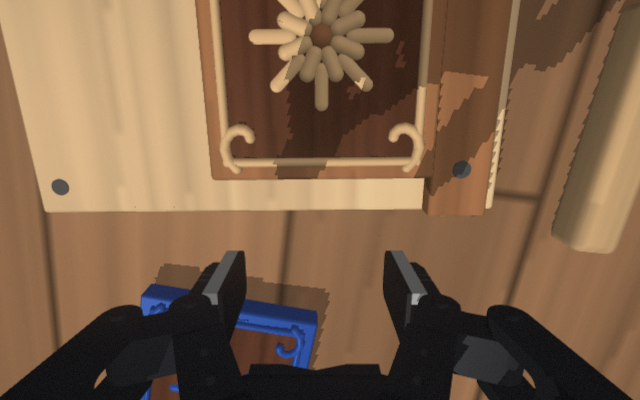

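The panel is flush along the fence at (425,100), with its rear edge at row 180. The fingers are spread behind it and the blue look-alike lies below. I lower just behind the edge and push.

Request:
play_rows --moves '[{"claw": 6, "delta_pos": [1.4, 0, 1.5], "twist": 0}, {"claw": 6, "delta_pos": [1.4, 0, 4.0], "twist": 0}, {"claw": 6, "delta_pos": [1.4, 0, 4.0], "twist": 0}, {"claw": 6, "delta_pos": [2.0, 0, 4.0], "twist": 0}, {"claw": 6, "delta_pos": [2.6, 0, 4.0], "twist": 0}, {"claw": 6, "delta_pos": [3.2, 0, 4.0], "twist": 0}, {"claw": 6, "delta_pos": [3.8, 0, 4.0], "twist": 0}, {"claw": 6, "delta_pos": [4.4, 0, 4.0], "twist": 0}, {"claw": 6, "delta_pos": [5, 0, 4.0], "twist": 0}]'

```text
clock: 5.9
tcp_pos: [0.6183, -0.2494, 0.0214]
orientation: [0.0, 0.662, 0.75, 0.0]
wrist_force: [-0.8, -1.9, 0.5]
finger_gap: 0.0597
```

Request:
play_rows --moves '[{"claw": 6, "delta_pos": [0.6, 0, 0], "twist": 0}, {"claw": 6, "delta_pos": [1.2, 0, 0], "twist": 0}, {"claw": 6, "delta_pos": [1.8, 0, 0], "twist": 0}, {"claw": 6, "delta_pos": [2.4, 0, 0], "twist": 0}, {"claw": 6, "delta_pos": [3.0, 0, 0], "twist": 0}, {"claw": 6, "delta_pos": [3.6, 0, 0], "twist": 0}, {"claw": 6, "delta_pos": [4.2, 0, 0], "twist": 0}, {"claw": 6, "delta_pos": [4.8, 0, 0], "twist": 0}, {"claw": 6, "delta_pos": [5.4, 0, 0], "twist": 0}]'

```text
clock: 7.02
tcp_pos: [0.6115, -0.1957, 0.0213]
orientation: [-0.0, 0.662, 0.75, 0.0]
wrist_force: [-0.2, -1.5, 0.5]
finger_gap: 0.0599
```

Request:
play_rows --moves '[{"claw": 6, "delta_pos": [0.6, 0, 0], "twist": 0}, {"claw": 6, "delta_pos": [1.2, 0, 0], "twist": 0}, {"claw": 6, "delta_pos": [1.8, 0, 0], "twist": 0}, {"claw": 6, "delta_pos": [2.2, 0, 0], "twist": 0}, {"claw": 6, "delta_pos": [2.5, 0, 0], "twist": 0}, {"claw": 6, "delta_pos": [2.7, 0, 0], "twist": 0}]'

```text
clock: 7.78
tcp_pos: [0.6082, -0.1692, 0.0213]
orientation: [0.0, 0.662, 0.75, 0.0]
wrist_force: [0.1, -1.6, 1.0]
finger_gap: 0.0596
```

Request:
play_rows --moves '[{"claw": 6, "delta_pos": [0.2, 0, 0], "twist": 0}, {"claw": 6, "delta_pos": [0.4, 0, 0], "twist": 0}]'

```text
clock: 8.02
tcp_pos: [0.6077, -0.1654, 0.0213]
orientation: [0.0, 0.662, 0.749, -0.0]
wrist_force: [0.0, -2.4, 0.4]
finger_gap: 0.0605
```

Request:
play_rows --moves '[{"claw": 6, "delta_pos": [0.2, 0, 0], "twist": 0}, {"claw": 6, "delta_pos": [0.3, 0, 0], "twist": 0}]'

```text
clock: 8.28
tcp_pos: [0.6075, -0.1637, 0.0214]
orientation: [0.001, 0.662, 0.749, -0.001]
wrist_force: [-1.2, -7.4, -1.0]
finger_gap: 0.0599
```

The 7 N reaction comes exactly where the stop should be. I add a little more, then retreat and do a confirming side press near the panel's middle.

Request:
play_rows --moves '[{"claw": 6, "delta_pos": [0.15, 0, 0], "twist": 0}, {"claw": 6, "delta_pos": [-1.5, 0, 0], "twist": 0}, {"claw": 6, "delta_pos": [-1.5, 0, -5], "twist": 0}, {"claw": 0, "delta_pos": [2, -5, -5], "twist": 0}, {"claw": 0, "delta_pos": [6, -8.5, -5], "twist": 0}, {"claw": 0, "delta_pos": [9.5, -8.5, -5], "twist": 0}, {"claw": 0, "delta_pos": [9.5, -8.5, -3], "twist": 0}, {"claw": 0, "delta_pos": [9.5, -8.5, 0], "twist": 0}, {"claw": 0, "delta_pos": [9.5, -8.0, 0], "twist": 0}, {"claw": 0, "delta_pos": [9.5, -7.4, 0], "twist": 0}, {"claw": 0, "delta_pos": [9.5, -6.9, 0], "twist": 0}]'

```text
clock: 9.65
tcp_pos: [0.5284, -0.077, 0.0223]
orientation: [0.001, 0.662, 0.749, 0.0]
wrist_force: [-6.0, -0.4, 2.3]
finger_gap: -0.0003
```

Request:
play_rows --moves '[{"claw": 0, "delta_pos": [0, 0.2, 0], "twist": 0}, {"claw": 0, "delta_pos": [0, 0.4, 0], "twist": 0}]'

```text
clock: 9.9
tcp_pos: [0.5283, -0.0766, 0.0215]
orientation: [-0.002, 0.662, 0.749, -0.002]
wrist_force: [-12.1, -3.7, 9.4]
finger_gap: 0.0007
```

Flush again at the same x (12 N). I retreat upward for a look.

Request:
play_rows --moves '[{"claw": 0, "delta_pos": [0, -1.5, 0], "twist": 0}, {"claw": 0, "delta_pos": [0, -1.5, -6], "twist": 0}, {"claw": 0, "delta_pos": [0, 0, -12], "twist": 0}, {"claw": 0, "delta_pos": [0, 3, -17], "twist": 0}, {"claw": 0, "delta_pos": [0, 6, -22], "twist": 0}, {"claw": 0, "delta_pos": [0, 6.5, -23], "twist": 0}, {"claw": 0, "delta_pos": [0, 6.5, -23], "twist": 0}]'

```text
clock: 10.78
tcp_pos: [0.5959, -0.0681, 0.2516]
orientation: [0.0, 0.662, 0.75, 0.0]
wrist_force: [-0.1, -0.1, -0.6]
finger_gap: -0.0001
```

Run:
```python
from h import *
s=get_state();print(s['tcp_pos'],s['wrist_force'],s['clock'])
w=snap('wrist','w4.png')
p=[.5671,-.0973,.1238]
im=cv2.resize(cv2.imread('pics/w4.png'),None,fx=2,fy=2)
F1,F2=[85,-195,30],[85,140,30];C=[[-25,-60,34],[85,-60,34],[85,140,34],[-25,140,34]]
draw('wrist',im,p,[(F1,F2),([-115,87,62],[120,87,62]),([-115,123,62],[120,123,62]),([-100,140,30],[85,140,30])],(0,255,0))
draw('wrist',im,p,[(C[0],C[1]),(C[1],C[2]),(C[2],C[3]),(C[3],C[0])],(255,0,255))
cv2.imwrite('pics/o4.png',im[0:600,260:1060])
l=.0
for th in (.95,.85,.8):
  Q=[30,105+98*np.cos(th)-12.5*np.sin(th),82+98*np.sin(th)+12.5*np.cos(th)]
  print(th,T(p,Q),proj('wrist',T(p,Q)))
```

```text
[ 0.59589815 -0.06810931  0.25155771] [-0.1089042  -0.10854037 -0.56314951] 10.775
0.95 [[0.57812093 0.05707969 0.16898576]] [[315.01973179  -1.40139234]]
0.85 [[0.57707747 0.06546511 0.16387527]] [[315.02421283 -15.44207812]]
0.8 [[0.5765807  0.06945729 0.16100973]] [[315.02566211 -21.75410292]]
```

View pics/o4.png

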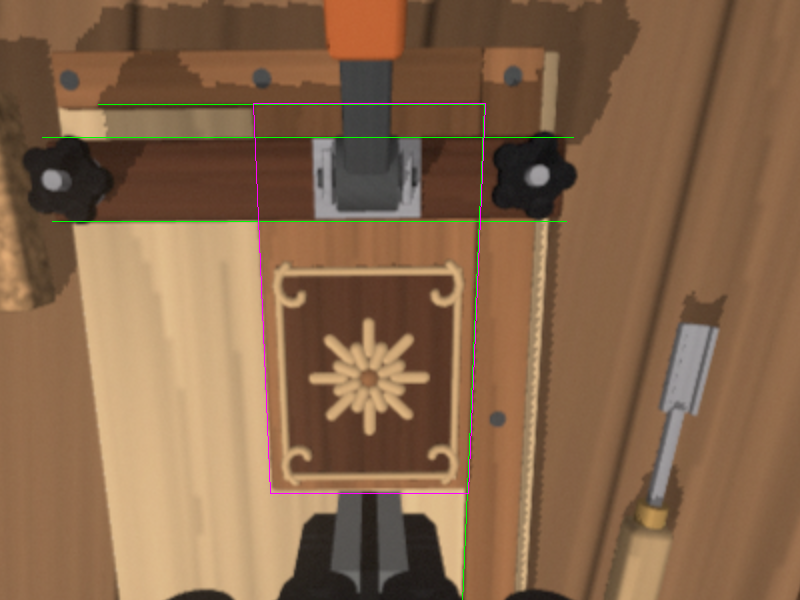

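The overlay shows the panel seated: its long edge lies along the fence line (475,350), its end meets the stop line under the bar (255–485,104), and its rear edge is within about 1 mm of the model (row 492). Gouge and cork are untouched. Now the lever, following its arc.

Request:
play_rows --moves '[{"claw": 0, "delta_pos": [5, -0.2, 0], "twist": 0}, {"claw": 0, "delta_pos": [10.5, -0.2, 1], "twist": 0}, {"claw": 0, "delta_pos": [11.2, -0.2, 5], "twist": 0}, {"claw": 0, "delta_pos": [11.5, -0.2, 8.2], "twist": 0}, {"claw": 0, "delta_pos": [12.4, -0.2, 8.8], "twist": 0}, {"claw": 0, "delta_pos": [13.3, -0.2, 9.4], "twist": 0}, {"claw": 0, "delta_pos": [14.1, -0.2, 10.1], "twist": 0}, {"claw": 0, "delta_pos": [14.9, -0.2, 10.8], "twist": 0}]'

```text
clock: 11.82
tcp_pos: [0.576, 0.0798, 0.144]
orientation: [0.001, 0.662, 0.749, 0.001]
wrist_force: [0.6, -2.1, 0.5]
finger_gap: 0.0001
```

Request:
play_rows --moves '[{"claw": 0, "delta_pos": [0.7, 0, 0.8], "twist": 0}, {"claw": 0, "delta_pos": [1.3, 0, 1.6], "twist": 0}, {"claw": 0, "delta_pos": [1.9, 0, 2.6], "twist": 0}, {"claw": 0, "delta_pos": [2.3, 0, 3.5], "twist": 0}, {"claw": 0, "delta_pos": [2.6, 0, 4.3], "twist": 0}, {"claw": 0, "delta_pos": [2.6, 0, 4.9], "twist": 0}, {"claw": 0, "delta_pos": [2.6, 0, 5.1], "twist": 0}]'

```text
clock: 12.7
tcp_pos: [0.5721, 0.1062, 0.0941]
orientation: [-0.0, 0.662, 0.75, 0.001]
wrist_force: [-7.1, 2.3, 23.8]
finger_gap: -0.0001
```

Request:
play_rows --moves '[{"claw": 0, "delta_pos": [0, 0, 0.2], "twist": 0}, {"claw": 0, "delta_pos": [0, 0, 0.4], "twist": 0}]'

```text
clock: 12.95
tcp_pos: [0.5723, 0.1063, 0.0936]
orientation: [0.001, 0.662, 0.75, 0.002]
wrist_force: [-14.5, 1.1, 43.4]
finger_gap: -0.0001
```

The lever is hard on its stop (z 94 mm, 43 N, no further travel). I lift off and check.

Request:
play_rows --moves '[{"claw": 0, "delta_pos": [0, 0, -3], "twist": 0}, {"claw": 0, "delta_pos": [-3, 0, -9], "twist": 0}, {"claw": 0, "delta_pos": [-9, 0, -14], "twist": 0}, {"claw": 0, "delta_pos": [-13, 0, -17], "twist": 0}, {"claw": 0, "delta_pos": [-16, 0, -17], "twist": 0}, {"claw": 0, "delta_pos": [-16, 0, -17], "twist": 0}]'

```text
clock: 13.7
tcp_pos: [0.5923, -0.056, 0.2584]
orientation: [0.0, 0.663, 0.748, 0.0]
wrist_force: [-0.9, 1.2, -0.3]
finger_gap: -0.0001
```

Run:
```python
from h import *
s=get_state();print(s['tcp_pos'],s['wrist_force'],s['clock'])
w=snap('wrist','w5.png')
p=[.5671,-.0973,.1238]
im=cv2.resize(cv2.imread('pics/w5.png'),None,fx=2,fy=2)
F1,F2=[85,-195,30],[85,140,30];C=[[-25,-60,34],[85,-60,34],[85,140,34],[-25,140,34]]
draw('wrist',im,p,[(F1,F2),([-100,140,30],[85,140,30])],(0,255,0))
draw('wrist',im,p,[(C[0],C[1]),(C[1],C[2]),(C[2],C[3]),(C[3],C[0])],(255,0,255))
draw('wrist',im,p,[([17,231,94.5],[43,231,94.5])],(255,255,0))
a=snap('side','b2.png')[140:330,200:420,::-1]
o=cv2.resize(im[:, 260:1060],None,fx=.6,fy=.6)
b=cv2.resize(a,None,fx=1.45,fy=1.45)
cv=np.zeros((480,800,3),np.uint8);cv[:o.shape[0],:480]=o[:480];cv[:b.shape[0],481:481+b.shape[1]]=b
cv2.imwrite('pics/o5.png',cv)
```

```text
[ 0.59228994 -0.0559601   0.25844474] [-0.93062485  1.17035027 -0.29356459] 13.7
```

View pics/o5.png

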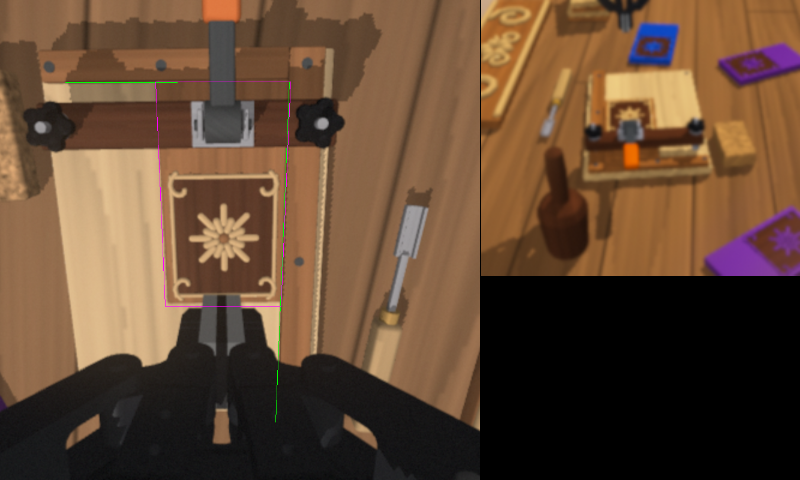

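The lever is flat, with its orange handle level at (221,10) in the wrist view and (631,155) in the side view. The panel is still in the corner and the bystanders are unmoved. I hand in.

```bash
python3 -c "
from h import *
print(env.hand_in())"
```

```text
the job is handed in; nothing more can be done
None
```

The panel is seated in the corner and the cam lever is pressed flat. I handed the job in at about 14 s, with the arm clear of everything.

- **Panel:** I pushed it flat against the side fence, then slid it under the bar to the end stop with two fingers. The push met about 7 N where the stop should be. A second side press met 12 N, so it was flush with the fence.
- **Lever:** I pressed it along its arc until it stopped moving, at 94 mm height and 43 N at the fingertips.
- **Last checks:** The final pictures show the panel still in the corner, within about 1–2 mm of the fitted seat outline. The lever is level. The mallet, gouge and cork block look unmoved, and no check failed. I judged the pad's clamping only from the lever being flat, since the pad itself is hidden from the cameras.

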